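# Make up the pinning kit and the priming kit

## Robot

A 6-joint arm with a two-finger parallel gripper is mounted at the origin on a cart in front of the work surface, level with it; the furniture and walls round the work are solid. World frame = base frame: x ahead of the robot, y to its left, z up, the work surface at z = 0. Lengths are in mm, angles in rad, forces in N, time in s.
With the tool pointing down it reaches from about 300 to 950 mm from the base axis. Payload 3.1 kg.
Tool frame: the origin (TCP) lies at the very end of the fingers, on their centre line; the grasp point (between the pads) lies 19 mm behind it; z points along the fingers, y is the line along which they close (so a half turn about z gives the same grasp; the last joint's range is limited). The gripper opens to 85 mm and grips with 20 to 120 N. Pads are 22 mm wide; open, the fingers measure 114 mm over their backs; the gripper's body (76 mm by 85 mm) begins 54 mm behind the grasp point. The pads swing forward as they close: fully open they stand 13 mm farther back than shut.
Start: joints at [-1.348, 0.308, 1.634, -0, 1.2, -0.07], TCP at [180.369, -598.414, 231.272] pointing down, gripper open.
Joint ranges: [-3.06, 3.06], [-0.79, 1.96], [0.05, 2.63], [-1.19, 4.34], [0.05, 2.64], [-2.94, 2.94]. Speed limits (rad/s): [2.79, 2.79, 3.14, 3.14, 3.14, 3.14].

## Interface

Orientations are given as a rotation vector (axis times angle).
In Python, from plant import robot, snapshot, find_in, pinpoint gives the robot as it stands. The module is installed in compiled form; this text tells all that it offers.
- The arm moves only by the tool step_arm, never from a script. Its argument "motion" is a list that holds one entry, the list of rows, each a list of 7 numbers: the opening, from 0 (shut) to 1 (fully open), then the shift along the tool's x, y, z in a scale on which 1.0 is 600 mm, then the turn, a rotation vector about the tool's x, y, z in parts of the range, where 1.0 means pi/2 rad. A call has 1 to 8 rows; each row is the pose to reach, as a shift and turn from the pose commanded when the call began, along the tool's axes at that moment; what a row does not reach only later rows make up. A row lasts 1/10 s, in which the tool goes at most 50 mm and 8.59 degrees, less where a joint would pass 70% of its speed; a pose out of reach is approached as far as the arm can. A shift or turn number past 1, either way, is cut back to 1. A call with a gripper value outside its range is refused whole. The fingers move at their own pace and stop on an object; "grip_force" is the grip in N (left out, the last holds). Time passes only in rows, so rows that repeat a pose let the fingers close. It gives the time, the measured TCP pose, the force, the opening and the grip force at its end, in the units of the state.
- robot.state(): the state, without advancing time (a new reading comes with each control period).
- snapshot(name): name is "side" or "top"; returns a dict with "pixels" (384x512x3 uint8, red, green, blue), "depth" (384x512 float32, mm along the optical axis (not along the pixel's ray), 0 where there is no reading), "fovy" (degrees; the focal length in pixels is half the picture's height over the tangent of half this angle, whatever the lens; pixels are square), "cx", "cy" (the principal point, pixels), "dist_coeffs" ([k1, k2, p1, p2, k3] as OpenCV has them; the pictures are not rectified), "rvec" (rotation vector, rad) and "tvec" (3), from world to camera coordinates, as OpenCV has them. Camera axes: x right, y down, z forward; pixel columns grow to the right and rows downward; lengths in mm; the calibration is good to about 2 mm. A picture is of the moment at which its call begins.
- robot.hand_in(): hands the job in; it is judged then, once.
Trained networks look in the newest picture that a camera, given by its name, has taken for a name from the list of things; names that differ only in an ending like _2 or _b are one class to them, and where a whole thing is asked for, a point or a joint stands for the part that bears it (a point fixed in the world has none). Each returns a list of dicts, best first, with "score" (0 to 1); they miss things now and then, are a little off and sometimes report something else, mostly with a low value. They report only what shows in the picture. A call takes as long as a camera call. They do not tell look-alikes from the thing itself.
- find_in(camera, name): "point" ([x, y, z] in mm, in world coordinates, good to about 4 mm: the middle of the surface that is visible of it).
- pinpoint(camera, name): "point" ([x, y, z] in mm, in world coordinates, good to about 4 mm: a listed point, or the origin of a listed thing).
The state is a dict: "t": time; "q": joint angles; "qd": joint speeds; "tau": joint torques, N m; "position": TCP position; "tcp_rot": TCP orientation; "ft_force": force on the tool from outside, world axes, zero at the start; "wrist_torque": the same for the moment, N m; "finger_gap": finger opening in mm; "grip_force": force on a finger pad.
Only numpy, scipy, OpenCV 4.12 (cv2) and the standard library are available. Lean on these libraries where they do the work, as an engineer would, in place of code of your own. Each camera call takes 0.05 s, during which the arm holds its last target. There are 200 camera calls.

## Task

Make up the two figure-modelling kits on their routed boards. The pinning kit, on the board with the drilled block, gets the pin vice standing in the block's hole, the cement tube lying in the long recess and the large figure upright in the square recess; the priming kit, on the board without a block, gets the primer pot upright in the round recess and the small figure upright in its square recess. The pin vice hangs in a keyhole slot: slide it along to the wide end before lifting it off, and leave the scriber hanging in the other slot.

Things in the scene. Friction and masses are not known exactly. Their poses are not given: they have to be found in the camera images.
- pinning_board: Fixed plywood board with a drilled block, 140 (x) x 150 (y) mm, top at z = 15. Origin: centre of underside. mm in its frame: recess floors at z = 9 (6 deep); long recess centre (-40, 0), 50 along x, 100 along y; square recess 50 x 50, centre (36, 40). Block 46 x 46, top z = 47, upright hole 24 wide, 38 deep, mouth chamfered 3, centre (36, -40).
- priming_board: Fixed plywood board without a block, 90 (x) by 150 (y) mm, top 15 mm above the origin. Origin: centre of its underside, z up. Recesses are 6 mm deep (floor at z = 9 mm): the round one, 50 mm across, centred at (0, 36) mm; the square one, 50 by 50 mm, centred at (0, -36) mm.
- tool_hanger: Fixed grey steel hanger, foot 100 (x) x 130 (y) mm. Origin: centre of underside. Level plate 84 (x) x 120 (y), 4 thick, upper face z = 56 mm, space below. Two keyhole slots along x at y = -30 and 30 mm: 12 wide, closed end at x = 28, wide end a 24 mm round opening centred at x = -20 mm. A tool hangs in each slot; which is where varies.
- pin_vice: Pin vice, fat wooden handle; hangs upright by its flange on the hanger plate. Origin: centre of flange underside, z up. Flange 34 mm wide, 5 thick; handle 28 mm across, straight from z = 10 to 36, top z = 50; below, shank 8 wide to z = -14, then chuck 16 wide, cone nose to z = -36. So it can rise 10 mm in the narrow slot, and comes out only at the wide end. 70 g.
- scriber: Scriber hanging in the other slot; it stays there. Slim dark steel handle 13 mm across, top 56 mm above its origin; flange 28 mm wide. Origin: centre of the flange's underside.
- large_figure: Larger of the two painted rock-like figures, 51 mm tall on a round base 33 mm wide and 4 mm thick, standing. Origin: centre of the base's underside, z up. Firm to grip between 31 and 44 mm above the origin, where it is about 15 mm thick along its y axis. About 20 g.
- small_figure: Smaller of the two painted rock-like figures, 43 mm tall on a round base 24 mm wide and 4 mm thick, standing. Origin: centre of the base's underside, z up. Firm to grip between 26 and 39 mm above the origin, where it is about 13 mm thick along its y axis. About 20 g.
- primer_pot: Plain round paint pot with a lid, 35 mm across, 36 mm tall, standing. Origin: centre of the underside, z up. About 40 g.
- cement_tube: Tube of plastic cement lying flat, 78 mm long (x, cap at +x, flat crimped end at -x), 29 mm wide (y), 21 mm high. Origin: centre of the underside, z up; the body reaches from x = -39 to 16 mm, the 16 mm cap from 17 to 39 mm. About 40 g.
Mind the look-alikes: they are no part of the job. There is more than one size of the primer_pot; the one meant has the size given above.

How it is judged (in metres and radians):
At the end, for the whole second after the job is handed in: Pin vice upright in the hole, flange on the block (4 mm); tube on the long recess floor (14 mm); large figure (12 mm), primer pot (11 mm), small figure (16 mm) upright (0.15 rad) on their recess floors, each on its own board; scriber still hanging (20 mm); all released, at rest (x of pin_vice in the frame of pinning_board between 0.029 and 0.043 m and y of pin_vice in the frame of pinning_board between -0.047 and -0.033 m and z of pin_vice in the frame of pinning_board between 0.043 and 0.051 m and angle between each of pin_vice, large_figure, small_figure, primer_pot's own z axis and vertical below 0.15 rad and linear speed of each of pin_vice, cement_tube, large_figure, small_figure, primer_pot below 0.02 m/s and angular speed of each of pin_vice, cement_tube, large_figure, small_figure, primer_pot below 0.3 rad/s and x of cement_tube in the frame of pinning_board between -0.054 and -0.026 m and y of cement_tube in the frame of pinning_board between -0.015 and 0.015 m and z of cement_tube in the frame of pinning_board between 0.004 and 0.014 m and angle between cement_tube's own z axis and vertical below 0.3 rad and x of large_figure in the frame of pinning_board between 0.024 and 0.048 m and y of large_figure in the frame of pinning_board between 0.028 and 0.052 m and z of large_figure in the frame of pinning_board between 0.005 and 0.013 m and x of small_figure in the frame of priming_board between -0.016 and 0.016 m and y of small_figure in the frame of priming_board between -0.052 and -0.02 m and z of small_figure in the frame of priming_board between 0.005 and 0.013 m and x of primer_pot in the frame of priming_board between -0.011 and 0.011 m and y of primer_pot in the frame of priming_board between 0.025 and 0.047 m and z of primer_pot in the frame of priming_board between 0.005 and 0.013 m and distance of scriber from where it was at the start of the episode below 0.02 m and angle between scriber's own z axis and vertical below 0.2 rad); the robot touches nothing.
It also fails if it takes over 136 s, if anything falls off the work surface, if the arm or the gripper's body presses on something with over 40 N, if the wrist force passes 120 N, or if a joint passes its speed limit or range.

## Working session

There is one attempt and no reset: what is moved stays moved. The work goes in short steps, Python scripts to look and compute and a tool call to move; the robot and the scene stay as the last step left them, time stands still between calls to the robot, and variables do not carry over. Pictures are saved under pics/ and viewed, at most 14 in all, crops included, and the job is handed in when it is done.

Besides the shell and the picture viewer there is one more tool, called after "Request:" as name([rows], argument=value, ...), one row to a line, values as JSON. step_arm: Moves the arm, as the interface text tells. Its arguments: {"type":"object","properties":{"motion":{"type":"array"},"grip_force":{"type":"number"}},"required":["motion"]}

```bash
mkdir -p pics
cat > h.py <<'E'
import numpy as np, cv2
from plant import robot, snapshot, find_in, pinpoint
def snap(n,f=None):
    s=snapshot(n)
    if f: cv2.imwrite('pics/'+f,s['pixels'][:,:,::-1])
    return s
def cloud(s):
    h,w=s['depth'].shape; f=h/2/np.tan(np.radians(s['fovy'])/2)
    K=np.array([[f,0,s['cx']],[0,f,s['cy']],[0,0,1.]])
    u,v=np.meshgrid(np.arange(w),np.arange(h))
    p=cv2.undistortPoints(np.stack([u,v],-1).reshape(-1,1,2).astype(float),K,np.array(s['dist_coeffs'],float)).reshape(h,w,2)
    d=s['depth'].astype(float)
    c=np.dstack([p*d[...,None],d])
    R=cv2.Rodrigues(np.array(s['rvec'],float))[0]
    W=(c-np.array(s['tvec'],float).ravel())@R
    W[d==0]=np.nan
    return W
E
python3 - <<'E'
from h import *
names="pinning_board priming_board tool_hanger pin_vice scriber large_figure small_figure primer_pot cement_tube".split()
for c in("top","side"):
    s=snap(c,c+'0.png'); np.savez(c+'0.npz',**s,W=cloud(s))
    for n in names:
        print(c,n,[(np.round(r['point']).tolist(),round(r['score'],2)) for r in pinpoint(c,n)[:4]])
print(robot.state())
E
```

```text
top pinning_board [([594.0, -45.0, -1.0], 0.58)]
top priming_board [([588.0, 158.0, 2.0], 0.94)]
top tool_hanger [([600.0, -246.0, 3.0], 0.96)]
top pin_vice [([616.0, -272.0, 56.0], 0.58), ([432.0, -328.0, -1.0], 0.43)]
top scriber [([616.0, -270.0, 57.0], 0.48), ([616.0, -218.0, 56.0], 0.39)]
top large_figure [([450.0, -151.0, -0.0], 0.46)]
top small_figure [([446.0, 203.0, 2.0], 0.47)]
top primer_pot [([436.0, -682.0, -1.0], 0.58), ([430.0, -326.0, -3.0], 0.55)]
top cement_tube [([437.0, 92.0, -1.0], 0.39)]
side pinning_board [([593.0, -54.0, 0.0], 0.61), ([605.0, -238.0, 1.0], 0.39), ([616.0, -268.0, 58.0], 0.25)]
side priming_board [([587.0, 161.0, -2.0], 0.65), ([450.0, -144.0, -2.0], 0.41)]
side tool_hanger [([606.0, -240.0, 2.0], 0.63)]
side pin_vice [([619.0, -272.0, 55.0], 0.68), ([602.0, -238.0, 3.0], 0.44)]
side scriber [([619.0, -212.0, 55.0], 0.6)]
side large_figure [([431.0, -328.0, 2.0], 0.66), ([450.0, -144.0, 1.0], 0.61)]
side small_figure [([447.0, 204.0, -2.0], 0.5)]
side primer_pot [([431.0, -330.0, -0.0], 0.65), ([440.0, -679.0, 3.0], 0.57), ([588.0, 160.0, -4.0], 0.5)]
side cement_tube [([440.0, 98.0, 3.0], 0.78)]
{'t': 1.0, 'q': array([-1.34770351e+00,  3.08081682e-01,  1.63379061e+00,  1.10856873e-05,
        1.19971301e+00, -6.96968541e-02]), 'qd': array([ 0.00106212, -0.00051422, -0.00033755,  0.00193229,  0.00085839,
       -0.0014711 ]), 'tau': array([-4.46068570e-04, -4.15293181e+01, -2.77093846e+01, -5.99491955e-05,
        8.83708199e-04, -1.78675784e-06]), 'position': array([ 180.370921  , -598.41604825,  231.28792579]), 'tcp_rot': array([3.10798274e+00, 4.58264726e-01, 1.70656136e-05]), 'ft_force': array([ 0.82301649, -0.84740396,  0.1879352 ]), 'wrist_torque': array([ 0.00419079, -0.02680038, -0.02924907]), 'grip_force': 0.0, 'finger_gap': 85.1680988228815}
```

View pics/top0.png

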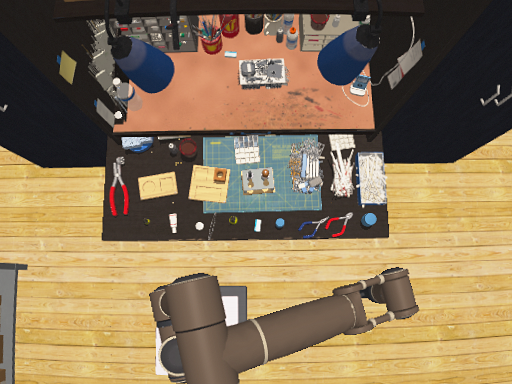

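View pics/side0.png

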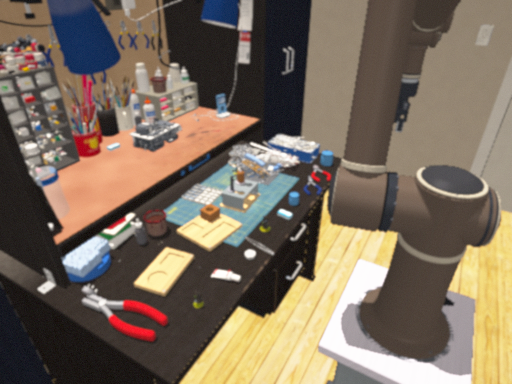

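Run:
```python
from h import *
t=np.load('top0.npz');s=np.load('side0.npz')
a=cv2.resize(t['pixels'][130:242,100:390,::-1],(797,308),interpolation=cv2.INTER_CUBIC)
b=cv2.resize(s['pixels'][160:320,130:340,::-1],(380,290),interpolation=cv2.INTER_CUBIC)
im=np.zeros((600,800,3),np.uint8);im[:308,:797]=a;im[310:,:380]=b
# side rectified to tabletop z=0: 1.25mm/px, x 400..480 strip, y 250..-400
def rect(S,z,x0,x1,y0,y1,r):
    X,Y=np.meshgrid(np.arange(x1,x0,-r),np.arange(y1,y0,-r),indexing='ij')
    P=np.stack([X,Y,0*X+z],-1).reshape(-1,3).astype(float)
    h=384;f=h/2/np.tan(np.radians(S['fovy'])/2);K=np.array([[f,0,S['cx']],[0,f,S['cy']],[0,0,1.]])
    uv=cv2.projectPoints(P,S['rvec'],S['tvec'],K,S['dist_coeffs'])[0].reshape(X.shape+(2,)).astype(np.float32)
    return cv2.remap(S['pixels'][:,:,::-1],uv[...,0],uv[...,1],cv2.INTER_CUBIC)
r=rect(t,0,400,680,-350,250,1.45);print(r.shape)
im[310:310+r.shape[0],384:]=r[:, :416][:290] if r.shape[1]>=416 else np.pad(r,((0,0),(0,416-r.shape[1]),(0,0)))
cv2.imwrite('pics/z.png',im)
for n,S in(('top',t),('side',s)):
    W=S['W'];m=(W[...,0]>380)&(W[...,0]<700)&(W[...,1]>-720)&(W[...,1]<280)&(W[...,2]>6)&(W[...,2]<140)
    k,l,st,_=cv2.connectedComponentsWithStats(m.astype(np.uint8))
    for i in range(1,k):
        if st[i,4]<6: continue
        q=W[l==i];print(n,st[i].tolist(),np.round(np.percentile(q,[2,50,98],axis=0)).tolist(),S['pixels'][l==i].mean(0).astype(int))
```

```text
(194, 414, 3)
top [285, 152, 40, 46, 1183] [[545.0, -495.0, 8.0], [620.0, -431.0, 67.0], [695.0, -371.0, 91.0]] [164 160 154]
top [331, 153, 23, 45, 640] [[539.0, -620.0, 8.0], [611.0, -580.0, 34.0], [691.0, -546.0, 59.0]] [218 206 195]
top [354, 154, 26, 55, 1047] [[498.0, -718.0, 10.0], [593.0, -677.0, 49.0], [689.0, -644.0, 70.0]] [194 190 183]
top [214, 159, 5, 4, 9] [[683.0, -83.0, 6.0], [688.0, -72.0, 8.0], [695.0, -67.0, 10.0]] [107 142 149]
top [236, 158, 25, 8, 94] [[675.0, -251.0, 6.0], [689.0, -198.0, 9.0], [699.0, -158.0, 21.0]] [227 220 207]
top [222, 160, 6, 4, 9] [[678.0, -120.0, 6.0], [686.0, -108.0, 8.0], [689.0, -101.0, 13.0]] [114 147 154]
top [239, 163, 38, 34, 804] [[551.0, -305.0, 6.0], [598.0, -242.0, 55.0], [656.0, -181.0, 105.0]] [173 166 150]
top [181, 165, 3, 4, 6] [[661.0, 60.0, 6.0], [667.0, 66.0, 8.0], [673.0, 68.0, 8.0]] [58 50 45]
top [188, 164, 50, 43, 1260] [[521.0, -129.0, 6.0], [594.0, -53.0, 14.0], [665.0, 27.0, 50.0]] [221 192 129]
top [274, 165, 8, 8, 19] [[638.0, -340.0, 6.0], [654.0, -328.0, 7.0], [665.0, -313.0, 12.0]] [116 148 149]
top [138,
[... 3258 characters left out ...]
, [424.0, -234.0, 13.0], [448.0, -224.0, 15.0]] [188 221 228]
side [261, 215, 8, 15, 70] [[438.0, -146.0, 6.0], [445.0, -137.0, 26.0], [459.0, -132.0, 50.0]] [69 68 55]
side [260, 247, 11, 6, 16] [[380.0, -55.0, 6.0], [393.0, -49.0, 8.0], [413.0, -44.0, 10.0]] [156 150 145]
side [135, 248, 59, 48, 1455] [[539.0, 93.0, 7.0], [588.0, 172.0, 14.0], [637.0, 239.0, 17.0]] [244 225 162]
side [244, 250, 11, 9, 73] [[411.0, -22.0, 7.0], [425.0, -6.0, 11.0], [439.0, 7.0, 14.0]] [236 232 227]
side [213, 270, 27, 12, 183] [[400.0, 88.0, 6.0], [432.0, 100.0, 13.0], [469.0, 112.0, 22.0]] [239 232 228]
side [194, 291, 8, 13, 79] [[437.0, 199.0, 13.0], [443.0, 208.0, 31.0], [455.0, 214.0, 43.0]] [69 65 52]
```

View pics/z.png

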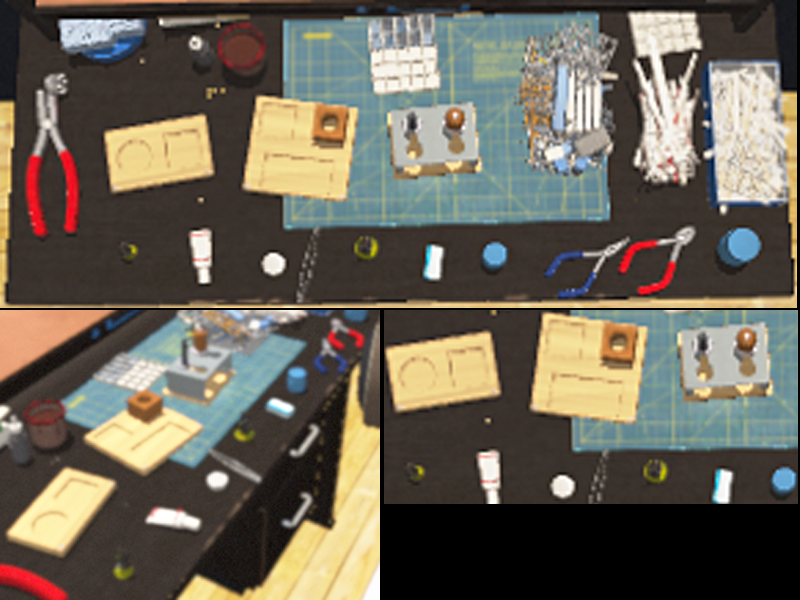

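Run:
```python
from h import *
for n in('top','side'):
    S=np.load(n+'0.npz');W=S['W'].reshape(-1,3);P=S['pixels'].reshape(-1,3)
    def box(x,y,r,z0,z1): return W[(abs(W[:,0]-x)<r)&(abs(W[:,1]-y)<r)&(W[:,2]>z0)&(W[:,2]<z1)]
    for k,a in dict(pinb=(594,-50,115,11.5,19),prim=(588,160,100,11.5,20),plate=(602,-243,90,50,61),block=(625,-95,50,41,53),tube=(434,93,60,4,30),pot=(430,-326,30,30,45),vice=(616,-272,25,80,115),scr=(616,-214,20,75,120)).items():
        q=box(*a);
        if len(q)>4:
            c,wh,an=cv2.minAreaRect(q[:,:2].astype(np.float32));print(n,k,len(q),np.round(c,1),np.round(wh,1),round(an,1),'med',np.round(np.median(q,0),1),'mean',np.round(q.mean(0),1))
    for k,a in dict(lf=(445,-144,30,3,60),sf=(444,203,30,3,60)).items():
        q=box(*a);q=q[np.argsort(-q[:,2])];print(n,k,np.round(q[:45]).astype(int).tolist())
```

```text
top pinb 641 [600.2 -61.4] [216.9 200.3] 0.0 med [589.5 -48.3  14.6] mean [590.5 -48.2  14.8]
top prim 518 [602.6 155.5] [135.3 164.5] 1.8 med [588.5 163.3  15.2] mean [588.6 162.4  15.4]
top plate 437 [ 601.2 -243.2] [ 85.  119.4] 5.0 med [ 599.  -241.3   56.2] mean [ 599.6 -241.8   56.1]
top block 101 [623.8 -92.5] [46.  46.8] 82.1 med [624.1 -91.6  47.3] mean [624.1 -91.9  47.3]
top tube 218 [435.3  93.9] [119.7 114.7] 87.1 med [434.3  93.3   7.4] mean [434.3  95.    9.7]
top pot 53 [ 430.9 -326.7] [30.8 27.9] 0.2 med [ 430.3 -325.2   37.1] mean [ 430.9 -326.5   36.5]
top vice 44 [ 616.2 -272.3] [23.3 25.2] 89.6 med [ 613.3 -271.9  101.7] mean [ 614.1 -271.9  100.4]
top scr 14 [ 613.5 -211. ] [8.1 9.5] 86.1 med [ 611.5 -211.1  107.2] mean [ 612.3 -211.3  102.2]
top lf [[447, -139, 52], [451, -143, 51], [443, -147, 51], [447, -143, 51], [451, -147, 50], [443, -143, 49], [451, -151, 49], [447, -150, 47], [439, -146, 47], [447, -135, 46], [444, -139, 45], [447, -146, 45], [440, -139, 44], [451, -139, 44], [455, -150, 43], [444, -135, 43], [444, -150, 42], [456, -146, 41], [452, -154,
[... 2732 characters left out ...]
5, 205, 43], [448, 209, 42], [448, 206, 42], [442, 206, 42], [446, 208, 42], [450, 206, 42], [440, 204, 42], [444, 206, 42], [452, 204, 41], [453, 207, 41], [440, 207, 41], [445, 209, 40], [441, 210, 40], [444, 200, 39], [444, 207, 39], [456, 203, 39], [440, 212, 38], [448, 209, 38], [441, 208, 38], [440, 200, 38], [453, 207, 37], [445, 210, 37], [451, 209, 37], [447, 210, 37], [446, 213, 37], [437, 204, 37], [441, 203, 36], [440, 201, 36], [440, 205, 35], [451, 210, 35], [445, 210, 35], [441, 211, 34], [450, 212, 34], [441, 207, 34], [444, 212, 33], [440, 205, 32], [438, 203, 32], [439, 207, 31], [441, 208, 31], [443, 212, 31], [448, 211, 30], [443, 209, 28], [442, 208, 27], [444, 212, 27]]
```

Units first: shifts go in shares of 600 mm and turns go in shares of pi/2 rad. So -0.293 rad / 1.5708 = -0.1865.

Request:
step_arm([
  [[0.6,0,0,0,0,0,-0.0891],[0.6,0,0,0,0,0,-0.1865]],
])

```text
t: 1.2
position: [180.4, -598.4, 231.3]
tcp_rot: [-3.006, -0.911, 0.0]
ft_force: [0.0, 0.5, 0.3]
finger_gap: 59.2
grip_force: 0.0
```

```bash
cat > plan.py <<'E'
import numpy as np
def plan(start,wps):
    "poses (x,y,z,a): a = world angle of tool y, tool pointing down; prints shift/turn from each to the next"
    p=np.array(start,float)
    for w in wps:
        w=np.array(w,float);d=w-p;a=p[3]
        ty=np.array([np.cos(a),np.sin(a)]);tx=np.array([-np.sin(a),np.cos(a)])
        n=np.hypot(np.hypot(*d[:2]),d[2])
        print(w.round(2).tolist(),'->',np.round([d[:2]@tx,d[:2]@ty,-d[2],-d[3]],3).tolist(),'rows',int(np.ceil(max(n/50,abs(d[3])/.15))))
        p=w
E
python3 - <<'E'
from h import *
from plan import plan
for n in('top','side'):
    S=np.load(n+'0.npz');W=S['W'];P=S['pixels'].astype(int)
    wood=(P[...,0]-P[...,2]>35)&(abs(W[...,2]-15)<4)
    for k,x,y in(('pin',594,-50),('prim',588,162)):
        m=wood&(abs(W[...,0]-x)<110)&(abs(W[...,1]-y)<100)
        _,l,st,_=cv2.connectedComponentsWithStats(m.astype(np.uint8));q=W[l==1+st[1:,4].argmax()]
        q=q[:,:2].astype(np.float32);c,wh,an=cv2.minAreaRect(q);print(n,k,len(q),np.round(c,1),np.round(wh,1),round(an,1))
    for k,x,y,h in(('lf',445,-143,28),('sf',445,204,24)):
        q=W[(np.hypot(W[...,0]-x,W[...,1]-y)<20)&(W[...,2]>h)][:,:2].astype(np.float32)
        e,v=np.linalg.eigh(np.cov(q.T));print(n,k,len(q),q.mean(0).round(1),np.sqrt(e).round(1),'long axis deg',np.degrees(np.arctan2(v[1,1],v[0,1])).round(),'rect',cv2.minAreaRect(q))
s=(180.4,-598.4,231.3,-.983)
plan(s,[(617,-271.5,190,.08),(617,-271.5,66,.08),(617,-271.5,71,.08),(584.5,-274,71,.08),(584.5,-274,155,.08),(624.2,-91.5,155,-.12),(624.2,-91.5,60,-.12)])
E
```

```text
top pin 630 [593.6 -47.8] [152.4 141.9] 82.3
top prim 479 [589.4 161.4] [ 92.7 154.1] 8.8
top lf 21 [ 446.6 -144.4] [4.4 6. ] long axis deg 124.0 rect ((447.0652770996094, -144.94969177246094), (15.275799751281738, 19.341800689697266), 46.350006103515625)
top sf 13 [443.9 203.1] [3.4 5.8] long axis deg 172.0 rect ((443.20391845703125, 203.73031616210938), (16.8320255279541, 10.843663215637207), 11.21743392944336)
side pin 795 [594.9 -46.6] [153.1 143.5] 82.3
side prim 986 [590.8 164.3] [ 93.4 151. ] 8.7
side lf 32 [ 446.2 -137.6] [3.8 4.5] long axis deg 98.0 rect ((446.6748962402344, -140.3172149658203), (12.937455177307129, 17.509056091308594), 28.573223114013672)
side sf 48 [444.4 207.4] [3.2 4.6] long axis deg -163.0 rect ((445.8289489746094, 206.6341552734375), (17.89229393005371, 12.529603004455566), 15.271235466003418)
[617.0, -271.5, 190.0, 0.08] -> [544.598, -29.927, 41.3, -1.063] rows 11
[617.0, -271.5, 66.0, 0.08] -> [0.0, 0.0, 124.0, -0.0] rows 3
[617.0, -271.5, 71.0, 0.08] -> [0.0, 0.0, -5.0, -0.0] rows 1
[584.5, -274.0, 71.0, 0.08] -> [0.105, -32.596, -0.0, -0.0] rows 1
[584.5, -274.0, 155.0, 0.08] -> [0.0, 0.0, -84.0, -0.0] rows 2
[624.2, -91.5, 155.0, -0.12] -> [178.744, 54.157, -0.0, 0.2] rows 4
[624.2, -91.5, 60.0, -0.12] -> [0.0, 0.0, 95.0, -0.0] rows 2
```

In the tool's units: 545 mm / 600 = 0.9083, 41 mm / 600 = 0.0683, -1.063 rad / 1.5708 = -0.6767.

Request:
step_arm([
  [[0.6,0.9083,-0.05,0.0683,0,0,-0.6767],[0.6,0.9083,-0.05,0.0683,0,0,-0.6767],[0.6,0.9083,-0.05,0.0683,0,0,-0.6767],[0.6,0.9083,-0.05,0.0683,0,0,-0.6767],[0.6,0.9083,-0.05,0.0683,0,0,-0.6767],[0.6,0.9083,-0.05,0.0683,0,0,-0.6767],[0.6,0.9083,-0.05,0.0683,0,0,-0.6767],[0.6,0.9083,-0.05,0.0683,0,0,-0.6767]],
])

```text
t: 2.0
position: [502.4, -359.6, 201.4]
tcp_rot: [2.133, 2.306, -0.0]
ft_force: [0.1, -1.3, 0.2]
finger_gap: 50.9
grip_force: 0.0
```

In the tool's units: 121 mm / 600 = 0.2017, 79 mm / 600 = 0.1317.

Request:
step_arm([
  [[0.6,0.1317,0.2017,0.0183,0,0,0],[0.6,0.1317,0.2017,0.0183,0,0,0],[0.6,0.1317,0.2017,0.0183,0,0,0],[0.6,0.1317,0.2017,0.0183,0,0,0],[0.6,0.1317,0.2017,0.0183,0,0,0],[0.6,0.1317,0.2017,0.0183,0,0,0]],
])

```text
t: 2.6
position: [614.8, -273.6, 190.1]
tcp_rot: [-2.137, -2.302, 0.001]
ft_force: [0.4, -0.6, 0.1]
finger_gap: 51.4
grip_force: 0.0
```

In the tool's units: 75 mm / 600 = 0.125, 50 mm / 600 = 0.0833.

Request:
step_arm([
  [[0.6,0.0033,0.0033,0,0,0,0],[0.6,0.0033,0.0033,0.0833,0,0,0],[0.6,0.0033,0.0033,0.125,0,0,0],[0.6,0.0033,0.0033,0.125,0,0,0],[0.6,0.0033,0.0033,0.125,0,0,0]],
])

```text
t: 3.1
position: [616.8, -271.8, 115.5]
tcp_rot: [-2.138, -2.301, 0.0]
ft_force: [-0.1, 0.7, -0.7]
finger_gap: 51.5
grip_force: 0.0
```

In the tool's units: 49 mm / 600 = 0.0817, 25 mm / 600 = 0.0417.

Request:
step_arm([
  [[0.6,0,0,0.0417,0,0,0],[0.6,0,0,0.0817,0,0,0],[0.6,0,0,0.0817,0,0,0],[0.2,0,0,0.0817,0,0,0],[0.2,0,0,0.0817,0,0,0],[0.2,0,0,0.0817,0,0,0],[0.2,0,0,0.0817,0,0,0],[0.2,0,0,0.0817,0,0,0]],
], grip_force=30)

```text
t: 3.9
position: [619.4, -272.1, 69.3]
tcp_rot: [2.133, 2.3, 0.002]
ft_force: [-0.5, 0.3, 6.2]
finger_gap: 27.0
grip_force: 30.2
```

In the tool's units: -8 mm / 600 = -0.0133, -4 mm / 600 = -0.0067.

Request:
step_arm([
  [[0.2,0,0,-0.0067,0,0,0],[0.2,0,0,-0.0133,0,0,0],[0.2,0,0,-0.0133,0,0,0]],
])

```text
t: 4.2
position: [617.6, -270.9, 74.8]
tcp_rot: [2.136, 2.303, 0.0]
ft_force: [-0.0, 0.1, -1.1]
finger_gap: 27.1
grip_force: 29.7
```

Run:
```python
from h import *
s=snap('side');i=s['pixels'][160:230,190:280,::-1];cv2.imwrite('pics/v1.png',cv2.resize(i,(540,420),interpolation=cv2.INTER_CUBIC))
st=robot.state();print(st['position'],st['tcp_rot'],st['ft_force'])
```

```text
[ 617.34286071 -270.81480075   74.3727164 ] [-2.13653607e+00 -2.30310970e+00 -7.46753040e-05] [-0.22545297  0.26510936 -0.81892168]
```

View pics/v1.png

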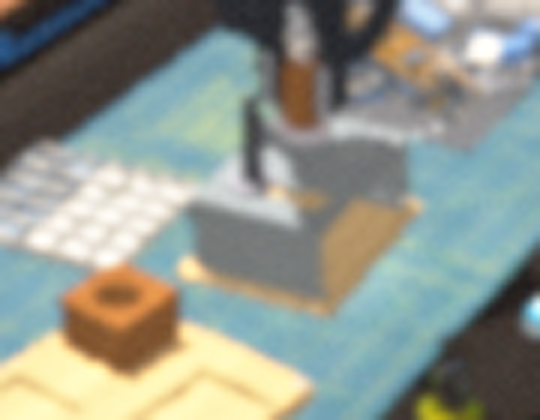

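In the tool's units: -33 mm / 600 = -0.055, -25 mm / 600 = -0.0417.

Request:
step_arm([
  [[0.2,0,-0.0133,0,0,0,0],[0.2,0,-0.0267,0,0,0,0],[0.2,0,-0.0417,0,0,0,0],[0.2,0,-0.055,0,0,0,0],[0.2,0,-0.055,0,0,0,0],[0.2,0,-0.055,0,0,0,0]],
])

```text
t: 4.85
position: [584.3, -273.6, 74.4]
tcp_rot: [2.137, 2.302, 0.0]
ft_force: [0.5, -1.1, -0.1]
finger_gap: 26.9
grip_force: 29.7
```

Now lift gently by 12, then check force.

In the tool's units: -18 mm / 600 = -0.03, -12 mm / 600 = -0.02.

Request:
step_arm([
  [[0.2,0,0,-0.01,0,0,0],[0.2,0,0,-0.02,0,0,0],[0.2,0,0,-0.03,0,0,0],[0.2,0,0,-0.03,0,0,0]],
])

```text
t: 5.25
position: [585.9, -274.0, 94.1]
tcp_rot: [2.134, 2.301, 0.001]
ft_force: [1.0, 1.6, -1.0]
finger_gap: 26.8
grip_force: 29.7
```

In the tool's units: 178.5 mm / 600 = 0.2975, 53.5 mm / 600 = 0.0892, 0.208 rad / 1.5708 = 0.1324.

Request:
step_arm([
  [[0.2,0,0,-0.075,0,0,0],[0.2,0,0,-0.1467,0,0,0],[0.2,0.075,0.0217,-0.1467,0,0,0.0637],[0.2,0.15,0.045,-0.1467,0,0,0.1324],[0.2,0.2233,0.0667,-0.1467,0,0,0.1324],[0.2,0.2975,0.0892,-0.1467,0,0,0.1324],[0.2,0.2975,0.0892,-0.1467,0,0,0.1324],[0.2,0.2975,0.0892,-0.1467,0,0,0.1324]],
])

```text
t: 6.05
position: [624.7, -90.0, 180.4]
tcp_rot: [2.361, 2.072, -0.001]
ft_force: [0.0, -0.2, -1.1]
finger_gap: 26.7
grip_force: 30.6
```

Run:
```python
from h import *
s=snap('side');i=s['pixels'][150:270,150:290,::-1];cv2.imwrite('pics/v2.png',cv2.resize(i,(700,600),interpolation=cv2.INTER_CUBIC))
st=robot.state();print(st['position'],st['tcp_rot'],st['ft_force'])
for c in('side','top'):
    if c=='top':snap(c)
    for r in pinpoint(c,'pin_vice')+pinpoint(c,'scriber'): print(c,np.round(r['point']),r['score'])
```

```text
[624.49852431 -91.25893078 180.35507256] [ 2.36248031e+00  2.07013843e+00 -7.85662179e-04] [ 0.41389175 -0.82878426 -0.53018652]
side [627. -89. 166.] 0.49
side [ 616. -210.   55.] 0.42
top [ 615. -218.   59.] 0.22
top [ 614. -219.   56.] 0.41
```

View pics/v2.png

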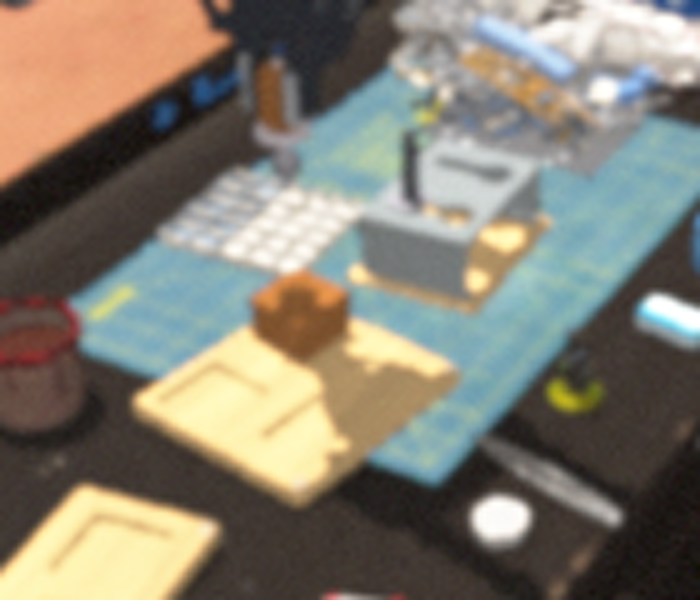

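Request:
step_arm([
  [[0.2,0,0,0.075,0,0,0],[0.2,0,0,0.125,0,0,0],[0.2,0,0,0.14,0,0,0],[0.2,0,0,0.155,0,0,0],[0.2,0,0,0.1683,0,0,0],[0.2,0,0,0.18,0,0,0],[0.2,0,0,0.19,0,0,0],[0.2,0,0,0.19,0,0,0]],
])

```text
t: 7.15
position: [624.3, -91.3, 66.0]
tcp_rot: [-2.364, -2.069, 0.001]
ft_force: [-0.3, -0.2, -0.5]
finger_gap: 27.1
grip_force: 30.5
```

Request:
step_arm([
  [[0.2,0,0,0.005,0,0,0],[0.2,0,0,0.0083,0,0,0],[0.2,0,0,0.0083,0,0,0],[0.6,0,0,0.0083,0,0,0],[0.6,0,0,0.0083,0,0,0],[0.6,0,0,0.0083,0,0,0],[0.6,0,0,-0.0667,0,0,0],[0.6,0,0,-0.1417,0,0,0]],
])

```text
t: 7.95
position: [622.6, -91.0, 150.0]
tcp_rot: [-2.361, -2.066, 0.005]
ft_force: [0.9, 0.3, 0.2]
finger_gap: 51.5
grip_force: 0.0
```

Run:
```python
from h import *
from plan import plan
s=snap('side');W=cloud(s);m=(np.hypot(W[...,0]-624,W[...,1]+91)<30)&(W[...,2]>50)&(W[...,2]<110)
q=W[m];print(len(q),np.percentile(q,[2,50,98],axis=0).round(1))
for r in pinpoint('side','pin_vice')+pinpoint('side','scriber'): print(np.round(r['point']),r['score'])
st=robot.state();print(st['position'],st['tcp_rot'],st['ft_force'])
plan((624.4,-91.3,146,-.132),[(447,-142.5,110,.58),(447,-142.5,17,.58),(447,-142.5,110,.58)])
def tf(c,yaw,p):
    C,S=np.cos(yaw),np.sin(yaw);return np.round([c[0]+C*p[0]-S*p[1],c[1]+S*p[0]+C*p[1]],1)
pin=lambda *p:tf((594.3,-47.2),-.134,p); pr=lambda *p:tf((590.1,162.8),.153,p)
print('lf',pin(36,40),'tube',pin(-40,0),'pot',pr(0,36),'sf',pr(0,-36))
```

```text
131 [[609.4 -96.5  50.8]
 [618.1 -81.3  73.8]
 [635.9 -73.1  95.8]]
[628. -89.  46.] 0.52
[ 617. -210.   56.] 0.44
[628.30867685 -92.20472836 156.52237248] [2.35793796 2.06352541 0.00957972] [-0.69823965  0.53919176  0.03322745]
[447.0, -142.5, 110.0, 0.58] -> [-74.103, -169.118, 36.0, -0.712] rows 5
[447.0, -142.5, 17.0, 0.58] -> [0.0, 0.0, 93.0, -0.0] rows 2
[447.0, -142.5, 110.0, 0.58] -> [0.0, 0.0, -93.0, -0.0] rows 2
lf [635.3 -12.4] tube [554.7 -41.9] pot [584.6 198.4] sf [595.6 127.2]
```

In the tool's units: -169 mm / 600 = -0.2817, -74 mm / 600 = -0.1233, -0.712 rad / 1.5708 = -0.4533.

Request:
step_arm([
  [[0.55,-0.1233,-0.2817,0,0,0,-0.4533],[0.55,-0.1233,-0.2817,0,0,0,-0.4533],[0.55,-0.1233,-0.2817,0.0683,0,0,-0.4533],[0.55,-0.1233,-0.2817,0.0683,0,0,-0.4533],[0.55,-0.1233,-0.2817,0.0683,0,0,-0.4533],[0.55,-0.1233,-0.2817,0.0683,0,0,-0.4533],[0.55,-0.1233,-0.2817,0.0683,0,0,-0.4533],[0.55,-0.1233,-0.2817,0.0683,0,0,-0.4533]],
])

```text
t: 8.9
position: [448.7, -142.6, 110.9]
tcp_rot: [1.495, 2.761, 0.0]
ft_force: [-0.4, 0.0, 0.2]
finger_gap: 47.1
grip_force: 0.0
```

Run:
```python
from h import *
s=snap('side');st=robot.state();print(st['position'],st['tcp_rot'],st['ft_force'])
i=s['pixels'][170:260,210:310,::-1];cv2.imwrite('pics/v3.png',cv2.resize(i,(600,540),interpolation=cv2.INTER_CUBIC))
for r in pinpoint('side','large_figure'): print(np.round(r['point']),r['score'])
```

```text
[ 448.63847838 -142.52874326  110.91116822] [1.49476257e+00 2.76114438e+00 3.79203077e-04] [ 0.38896594 -0.99504788  0.45771026]
[ 449. -146.   -1.] 0.64
```

View pics/v3.png

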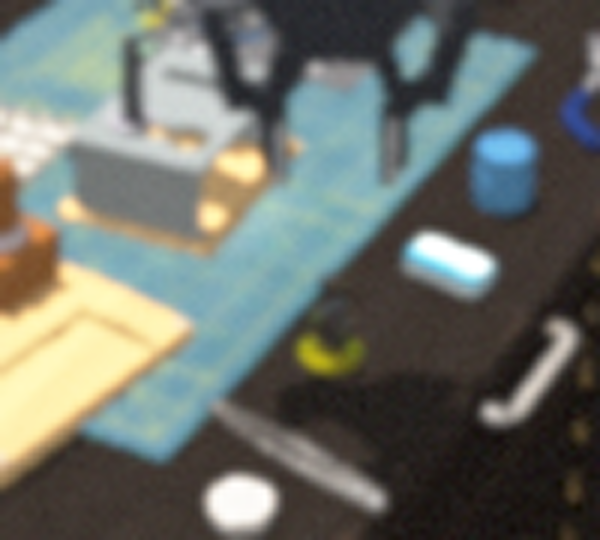

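In the tool's units: 93 mm / 600 = 0.155, -1.6 mm / 600 = -0.0027.

Request:
step_arm([
  [[0.55,-0.0022,-0.0027,0.075,0,0,0],[0.55,-0.0022,-0.0027,0.1333,0,0,0],[0.55,-0.0022,-0.0027,0.155,0,0,0],[0.55,-0.0022,-0.0027,0.155,0,0,0],[0.0,-0.0022,-0.0027,0.155,0,0,0],[0.0,-0.0022,-0.0027,0.155,0,0,0],[0.0,-0.0022,-0.0027,0.155,0,0,0],[0.0,-0.0022,-0.0027,0.155,0,0,0]],
], grip_force=20)

```text
t: 9.8
position: [449.0, -144.9, 19.3]
tcp_rot: [1.493, 2.758, 0.002]
ft_force: [1.0, 1.8, 6.1]
finger_gap: 12.7
grip_force: 20.5
```

Request:
step_arm([
  [[0.0,0,0,0,0,0,0],[0.0,0,0,0,0,0,0],[0.0,0,0,0,0,0,0]],
])

```text
t: 10.1
position: [449.0, -145.0, 19.3]
tcp_rot: [1.493, 2.758, 0.002]
ft_force: [1.5, 2.4, 6.3]
finger_gap: 13.1
grip_force: 20.6
```

Request:
step_arm([
  [[0.0,0,0,-0.075,0,0,0],[0.0,0,0,-0.15,0,0,0],[0.0,0,0,-0.2183,0,0,0],[0.0,0.0033,0.0767,-0.2183,0,0,0],[0.0,0.005,0.1533,-0.2183,0,0,0],[0.0,0.0083,0.23,-0.2183,0,0,0],[0.0,0.0117,0.3067,-0.2183,0,0,0],[0.0,0.0133,0.3817,-0.2183,0,0,0]],
])

```text
t: 10.9
position: [634.9, -11.2, 148.7]
tcp_rot: [1.494, 2.763, -0.001]
ft_force: [0.5, 0.2, 0.3]
finger_gap: 12.6
grip_force: 19.5
```

In the tool's units: 105 mm / 600 = 0.175, 95 mm / 600 = 0.1583.

Request:
step_arm([
  [[0.0,0,0,0,0,0,0],[0.0,0,0,0.0667,0,0,0],[0.0,0,0,0.1333,0,0,0],[0.0,0,0,0.1583,0,0,0],[0.0,0,0,0.175,0,0,0],[0.0,0,0,0.175,0,0,0]],
])

```text
t: 11.5
position: [633.0, -12.7, 42.7]
tcp_rot: [-1.495, -2.761, 0.001]
ft_force: [-1.1, 0.1, 0.2]
finger_gap: 12.6
grip_force: 19.6
```

Run:
```python
from h import *
s=snap('side');st=robot.state();print(st['position'],st['tcp_rot'],st['ft_force'],st['finger_gap'])
i=s['pixels'][170:270,160:260,::-1];cv2.imwrite('pics/v4.png',cv2.resize(i,(600,600),interpolation=cv2.INTER_CUBIC))
for r in pinpoint('side','large_figure'): print(np.round(r['point']),r['score'])
```

```text
[634.26795809 -12.70493261  44.08212473] [1.49494559e+00 2.76216048e+00 3.76254433e-04] [-0.12468478 -0.93692586  0.20797467] 13.196207962084417
[632. -15.  21.] 0.48
```

View pics/v4.png

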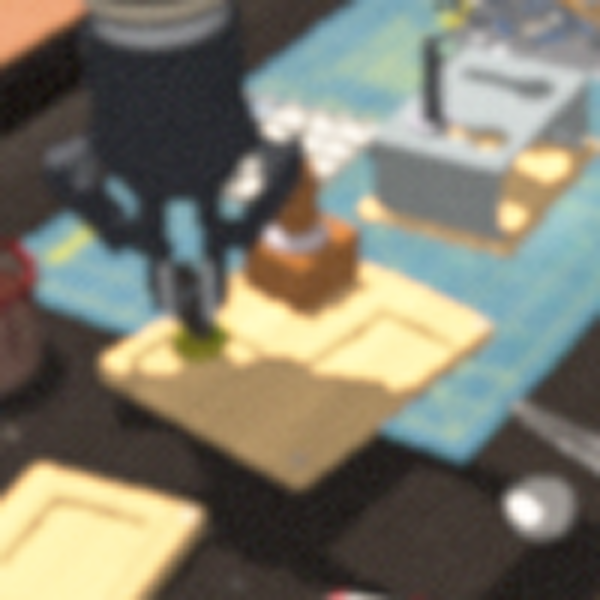

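In the tool's units: 15.5 mm / 600 = 0.0258, 13 mm / 600 = 0.0217.

Request:
step_arm([
  [[0.0,0,0.0017,0.0133,0,0,0],[0.0,0,0.0017,0.0217,0,0,0],[0.0,0,0.0017,0.0258,0,0,0],[0.0,0,0.0017,0.0258,0,0,0],[0.5,0,0.0017,0.0258,0,0,0],[0.5,0,0.0017,0.0258,0,0,0],[0.5,0,0.0017,0.0258,0,0,0],[0.5,0,0.0017,0.0258,0,0,0]],
])

```text
t: 12.4
position: [634.5, -11.7, 27.6]
tcp_rot: [-1.495, -2.763, 0.0]
ft_force: [0.2, 0.2, -0.1]
finger_gap: 42.7
grip_force: 0.0
```

In the tool's units: -120 mm / 600 = -0.2, -105 mm / 600 = -0.175.

Request:
step_arm([
  [[0.5,0,0,-0.0333,0,0,0],[0.5,0,0,-0.1,0,0,0],[0.5,0,0,-0.175,0,0,0],[0.5,0,0,-0.2,0,0,0],[0.5,0,0,-0.2,0,0,0]],
])

```text
t: 12.9
position: [637.4, -12.0, 151.7]
tcp_rot: [1.492, 2.757, 0.005]
ft_force: [-0.3, 0.3, 0.0]
finger_gap: 42.4
grip_force: 0.0
```

Run:
```python
from h import *
from plan import plan
s=snap('side');W=cloud(s);m=(np.hypot(W[...,0]-635,W[...,1]+12)<25)&(W[...,2]>19)&(W[...,2]<90)
print(m.sum(),np.percentile(W[m],[2,50,98],axis=0).round(1))
for n in('pin_vice','large_figure','scriber'):
  for r in pinpoint('side',n): print(n,np.round(r['point']),r['score'])
st=robot.state();print(st['position'],st['tcp_rot'],st['ft_force'])
p=st['position'];v=st['tcp_rot'];a=2*np.arctan2(v[1],v[0])-np.pi/2;a=(a+np.pi)%(2*np.pi)-np.pi
plan((*p,a),[(430.8,-325.5,150,.58),(430.8,-325.5,9,.58),(430.8,-325.5,150,.58),(584.6,198.4,150,.58)])
```

```text
72 [[621.  -15.7  20.2]
 [627.9  -4.9  37.5]
 [642.1   1.4  58.8]]
pin_vice [625. -88.  46.] 0.68
large_figure [624. -88.  45.] 0.35
scriber [ 618. -212.   57.] 0.62
[632.6181813  -11.56967351 145.05421405] [-1.492718   -2.75915568  0.00305513] [ 0.91054228  1.00826068 -0.42755457]
[430.8, -325.5, 150.0, 0.58] -> [-152.34, -340.699, -4.946, -0.001] rows 8
[430.8, -325.5, 9.0, 0.58] -> [0.0, 0.0, 141.0, -0.0] rows 3
[430.8, -325.5, 150.0, 0.58] -> [0.0, 0.0, -141.0, -0.0] rows 3
[584.6, 198.4, 150.0, 0.58] -> [353.937, 415.758, -0.0, -0.0] rows 11
```

In the tool's units: -341.5 mm / 600 = -0.5692, -151.5 mm / 600 = -0.2525.

Request:
step_arm([
  [[0.8,-0.2525,-0.5692,0,0,0,0],[0.8,-0.2525,-0.5692,0,0,0,0],[0.8,-0.2525,-0.5692,0,0,0,0],[0.8,-0.2525,-0.5692,0,0,0,0],[0.8,-0.2525,-0.5692,0,0,0,0],[0.8,-0.2525,-0.5692,0,0,0,0],[0.8,-0.2525,-0.5692,0,0,0,0],[0.8,-0.2525,-0.5692,0,0,0,0]],
])

```text
t: 13.9
position: [428.2, -327.3, 145.5]
tcp_rot: [-1.497, -2.757, 0.0]
ft_force: [-0.0, 0.5, 0.7]
finger_gap: 68.5
grip_force: 0.0
```

In the tool's units: 85 mm / 600 = 0.1417, 45 mm / 600 = 0.075.

Request:
step_arm([
  [[0.8,0,0,0,0,0,0],[0.8,0,0,0,0,0,0],[0.8,0,0,0.075,0,0,0],[0.8,0,0,0.1417,0,0,0],[0.8,0,0,0.1417,0,0,0]],
])

```text
t: 14.4
position: [427.5, -319.5, 56.4]
tcp_rot: [-1.485, -2.752, -0.006]
ft_force: [-1.0, 0.3, 0.2]
finger_gap: 68.0
grip_force: 0.0
```

Request:
step_arm([
  [[0.8,0,0,0,0,0,0],[0.8,0,0,0,0,0,0]],
])

```text
t: 14.6
position: [433.6, -325.8, 64.6]
tcp_rot: [1.492, 2.761, -0.001]
ft_force: [0.3, -1.1, 0.2]
finger_gap: 68.2
grip_force: 0.0
```

In the tool's units: 54 mm / 600 = 0.09, 1.5 mm / 600 = 0.0025.

Request:
step_arm([
  [[0.8,0.0025,-0.0023,0.0333,0,0,0],[0.8,0.0025,-0.0023,0.0667,0,0,0],[0.8,0.0025,-0.0023,0.09,0,0,0],[0.8,0.0025,-0.0023,0.09,0,0,0],[0.2,0.0025,-0.0023,0.09,0,0,0],[0.2,0.0025,-0.0023,0.09,0,0,0],[0.2,0.0025,-0.0023,0.09,0,0,0],[0.2,0.0025,-0.0023,0.09,0,0,0]],
], grip_force=25)

```text
t: 15.4
position: [430.8, -325.8, 10.3]
tcp_rot: [1.494, 2.761, -0.001]
ft_force: [0.1, 2.0, 6.2]
finger_gap: 32.7
grip_force: 25.3
```

Request:
step_arm([
  [[0.2,0,0,0,0,0,0],[0.2,0,0,0,0,0,0]],
])

```text
t: 15.6
position: [430.9, -325.8, 10.3]
tcp_rot: [1.494, 2.761, -0.001]
ft_force: [-0.9, 1.4, 5.5]
finger_gap: 33.0
grip_force: 25.3
```

In the tool's units: 172 mm / 600 = 0.2867, -125 mm / 600 = -0.2083.

Request:
step_arm([
  [[0.2,0,0,-0.05,0,0,0],[0.2,0,0,-0.125,0,0,0],[0.2,0,0,-0.1917,0,0,0],[0.2,0.0333,0.04,-0.2083,0,0,0],[0.2,0.085,0.1,-0.2083,0,0,0],[0.2,0.1383,0.1617,-0.2083,0,0,0],[0.2,0.1917,0.225,-0.2083,0,0,0],[0.2,0.245,0.2867,-0.2083,0,0,0]],
])

```text
t: 16.4
position: [493.4, -106.1, 134.1]
tcp_rot: [1.495, 2.762, 0.0]
ft_force: [0.7, 0.3, -0.5]
finger_gap: 32.5
grip_force: 25.3
```

In the tool's units: 243.5 mm / 600 = 0.4058, 222 mm / 600 = 0.37.

Request:
step_arm([
  [[0.2,0.0533,0.0617,0,0,0,0],[0.2,0.1067,0.125,0,0,0,0],[0.2,0.16,0.1867,0,0,0,0],[0.2,0.2133,0.25,0,0,0,0],[0.2,0.2667,0.3117,0,0,0,0],[0.2,0.3167,0.37,0,0,0,0],[0.2,0.3458,0.4058,0,0,0,0],[0.2,0.3458,0.4058,0,0,0,0]],
])

```text
t: 17.2
position: [584.4, 203.0, 134.0]
tcp_rot: [1.489, 2.765, 0.003]
ft_force: [-0.4, 0.3, -0.3]
finger_gap: 32.7
grip_force: 25.3
```

In the tool's units: 85 mm / 600 = 0.1417, 70 mm / 600 = 0.1167.

Request:
step_arm([
  [[0.2,0,0,0,0,0,0],[0.2,0,0,0.05,0,0,0],[0.2,0,0,0.1167,0,0,0],[0.2,0,0,0.1417,0,0,0],[0.2,0,0,0.1417,0,0,0],[0.2,0,0,0.1417,0,0,0]],
])

```text
t: 17.8
position: [584.0, 198.5, 49.4]
tcp_rot: [1.496, 2.762, 0.0]
ft_force: [0.4, 0.3, 0.0]
finger_gap: 32.7
grip_force: 25.3
```

Run:
```python
from h import *
s=snap('side');st=robot.state();print(st['position'],st['tcp_rot'],st['ft_force'],st['finger_gap'])
i=s['pixels'][200:310,110:230,::-1];cv2.imwrite('pics/v5.png',cv2.resize(i,(600,550),interpolation=cv2.INTER_CUBIC))
for r in pinpoint('side','primer_pot'): print(np.round(r['point']),r['score'])
```

```text
[584.98685463 198.91383665  50.44679024] [1.4949334  2.76078288 0.00282724] [ 0.28671187  0.14288645 -0.21086118] 32.516777724077166
[584. 195.  36.] 0.75
```

View pics/v5.png

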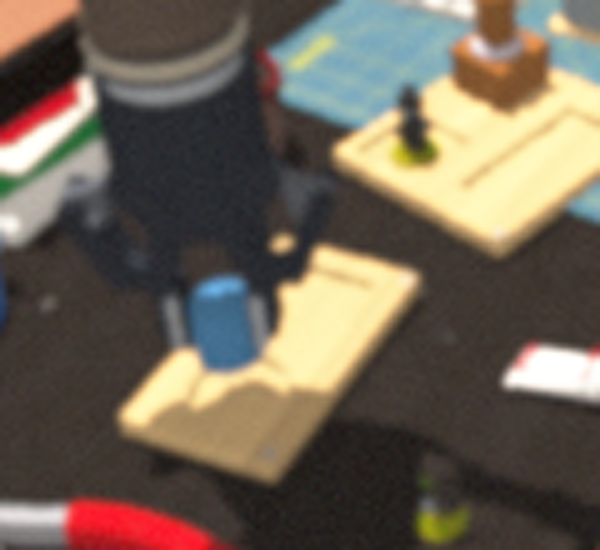

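Request:
step_arm([
  [[0.2,0,0,0.02,0,0,0],[0.2,0,0,0.0383,0,0,0],[0.2,0,0,0.0483,0,0,0],[0.2,0,0,0.0492,0,0,0],[0.2,0,0,0.0492,0,0,0],[0.7,0,0,0.0492,0,0,0],[0.7,0,0,0.0492,0,0,0],[0.7,0,0,0.0492,0,0,0]],
])

```text
t: 18.7
position: [583.4, 199.2, 19.0]
tcp_rot: [-1.495, -2.763, 0.0]
ft_force: [1.0, 0.7, -0.3]
finger_gap: 60.0
grip_force: 0.0
```

Request:
step_arm([
  [[0.7,0,0,0,0,0,0],[0.7,0,0,-0.025,0,0,0],[0.7,0,0,-0.0833,0,0,0],[0.7,0,0,-0.1417,0,0,0],[0.7,0,0,-0.1667,0,0,0],[0.7,0,0,-0.1667,0,0,0],[0.7,0,0,-0.1667,0,0,0]],
])

```text
t: 19.4
position: [583.0, 199.0, 119.0]
tcp_rot: [-1.495, -2.763, 0.001]
ft_force: [-0.4, 0.3, 0.1]
finger_gap: 59.6
grip_force: 0.0
```

Run:
```python
from h import *
from plan import plan
s=snap('side');W=cloud(s);m=(np.hypot(W[...,0]-585,W[...,1]-198)<30)&(W[...,2]>19)&(W[...,2]<90)
print(m.sum(),np.percentile(W[m],[2,50,98],axis=0).round(1))
for n in('primer_pot','small_figure','large_figure'):
  for r in pinpoint('side',n): print(n,np.round(r['point']),r['score'])
st=robot.state();print(st['position'],st['tcp_rot'])
p=st['position'];v=st['tcp_rot'];a=2*np.arctan2(v[1],v[0])-np.pi/2;a=(a+np.pi)%(2*np.pi)-np.pi
plan((*p,a),[(445.5,204,90,1.75),(445.5,204,13,1.75),(445.5,204,110,1.75),(595.6,127.2,110,1.75),(595.6,127.2,45,1.75)])
```

```text
186 [[567.2 185.2  21. ]
 [577.4 203.7  42.6]
 [597.9 215.5  46.8]]
primer_pot [ 438. -680.   -0.] 0.74
primer_pot [579. 194.  10.] 0.48
small_figure [448. 204.  -2.] 0.56
large_figure [631. -12.   8.] 0.53
[581.9658043  198.69591405 117.08213724] [-1.49351206 -2.7604974   0.00433766]
[445.5, 204.0, 90.0, 1.75] -> [79.105, -111.326, 27.082, -1.171] rows 8
[445.5, 204.0, 13.0, 1.75] -> [0.0, 0.0, 77.0, -0.0] rows 2
[445.5, 204.0, 110.0, 1.75] -> [0.0, 0.0, -97.0, -0.0] rows 2
[595.6, 127.2, 110.0, 1.75] -> [-134.007, -102.325, -0.0, -0.0] rows 4
[595.6, 127.2, 45.0, 1.75] -> [0.0, 0.0, 65.0, -0.0] rows 2
```

In the tool's units: -110 mm / 600 = -0.1833, -98 mm / 600 = -0.1633, -0.58 rad / 1.5708 = -0.3692.

Request:
step_arm([
  [[0.5,0.0167,-0.0233,0,0,0,-0.0923],[0.5,0.0333,-0.0467,0,0,0,-0.1846],[0.5,0.05,-0.07,0,0,0,-0.2769],[0.5,0.0667,-0.0933,0,0,0,-0.3692],[0.5,0.0833,-0.1167,0.0083,0,0,-0.4615],[0.5,0.1,-0.14,0.02,0,0,-0.5539],[0.5,0.1167,-0.1633,0.0333,0,0,-0.6462],[0.5,0.13,-0.1833,0.045,0,0,-0.7321]],
])

```text
t: 20.4
position: [446.8, 203.9, 90.7]
tcp_rot: [0.257, -3.128, 0.001]
ft_force: [0.3, 0.2, -0.2]
finger_gap: 42.9
grip_force: 0.0
```

Request:
step_arm([
  [[0.5,0,0,0,0,0,0],[0.5,0,0,0,0,0,0],[0.5,0,0,0,0,0,0]],
])

```text
t: 20.7
position: [450.1, 204.5, 92.6]
tcp_rot: [-0.245, 3.131, 0.0]
ft_force: [1.0, 0.5, -0.5]
finger_gap: 42.7
grip_force: 0.0
```

Run:
```python
from h import *
from plan import plan
s=snap('side');st=robot.state();print(st['position'],st['tcp_rot'])
i=s['pixels'][230:320,160:260,::-1];cv2.imwrite('pics/v6.png',cv2.resize(i,(600,540),interpolation=cv2.INTER_CUBIC))
p=st['position'];v=st['tcp_rot'];a=2*np.arctan2(v[1],v[0])-np.pi/2;a=(a+np.pi)%(2*np.pi)-np.pi
plan((*p,a),[(446,204.5,12,1.75),(446,204.5,110,1.75),(595.6,127.2,110,1.75)])
```

```text
[450.20877793 204.49232207  92.77374018] [-2.45405271e-01  3.13033952e+00  6.07032534e-04]
[446.0, 204.5, 12.0, 1.75] -> [4.156, 0.663, 80.774, -0.023] rows 2
[446.0, 204.5, 110.0, 1.75] -> [0.0, 0.0, -98.0, -0.0] rows 2
[595.6, 127.2, 110.0, 1.75] -> [-133.426, -102.728, -0.0, -0.0] rows 4
```

View pics/v6.png

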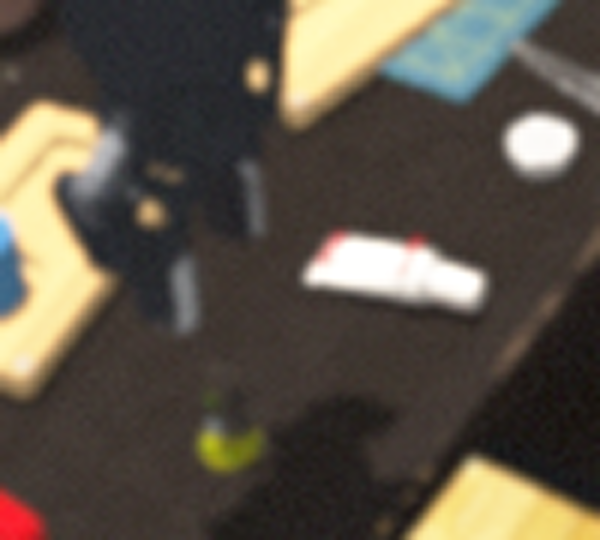

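In the tool's units: 79.5 mm / 600 = 0.1325, 60 mm / 600 = 0.1.

Request:
step_arm([
  [[0.5,0.0067,0.0012,0.05,0,0,0],[0.5,0.0067,0.0012,0.1,0,0,0],[0.5,0.0067,0.0012,0.1325,0,0,0],[0.5,0.0067,0.0012,0.1325,0,0,0],[0.0,0.0067,0.0012,0.1325,0,0,0],[0.0,0.0067,0.0012,0.1325,0,0,0],[0.0,0.0067,0.0012,0.1325,0,0,0],[0.0,0.0067,0.0012,0.1325,0,0,0]],
], grip_force=20)

```text
t: 21.55
position: [446.3, 204.8, 14.2]
tcp_rot: [-0.248, 3.128, 0.001]
ft_force: [-0.1, -0.1, 2.9]
finger_gap: 9.1
grip_force: 19.5
```

Request:
step_arm([
  [[0.0,0,0,0,0,0,0],[0.0,0,0,0,0,0,0],[0.0,0,0,0,0,0,0]],
])

```text
t: 21.85
position: [446.5, 204.9, 14.1]
tcp_rot: [-0.248, 3.128, 0.002]
ft_force: [0.4, -0.2, 6.5]
finger_gap: 8.8
grip_force: 19.7
```

In the tool's units: -135.7 mm / 600 = -0.2262, -99.9 mm / 600 = -0.1665.

Request:
step_arm([
  [[0.0,0,0,-0.0417,0,0,0],[0.0,0,0,-0.1,0,0,0],[0.0,0,0,-0.15,0,0,0],[0.0,-0.0333,-0.025,-0.1617,0,0,0],[0.0,-0.0917,-0.0667,-0.1617,0,0,0],[0.0,-0.15,-0.11,-0.1617,0,0,0],[0.0,-0.2,-0.1467,-0.1617,0,0,0],[0.0,-0.2262,-0.1665,-0.1617,0,0,0]],
])

```text
t: 22.65
position: [596.9, 125.4, 109.8]
tcp_rot: [-0.246, 3.131, -0.001]
ft_force: [0.1, 0.4, -0.8]
finger_gap: 9.1
grip_force: 19.7
```

In the tool's units: 70 mm / 600 = 0.1167, 60 mm / 600 = 0.1.

Request:
step_arm([
  [[0.0,0,0,0,0,0,0],[0.0,0,0,0.05,0,0,0],[0.0,0,0,0.1,0,0,0],[0.0,0,0,0.1167,0,0,0],[0.0,0,0,0.1167,0,0,0],[0.0,0,0,0.1167,0,0,0]],
])

```text
t: 23.25
position: [594.4, 127.5, 40.4]
tcp_rot: [-0.249, 3.131, 0.0]
ft_force: [-0.1, 0.6, -0.2]
finger_gap: 8.7
grip_force: 19.7
```

Run:
```python
from h import *
s=snap('side');st=robot.state();print(st['position'],st['tcp_rot'],st['ft_force'],st['finger_gap'])
i=s['pixels'][210:310,110:230,::-1];cv2.imwrite('pics/v7.png',cv2.resize(i,(600,500),interpolation=cv2.INTER_CUBIC))
for r in pinpoint('side','small_figure'): print(np.round(r['point']),r['score'])
```

```text
[595.33778405 127.53860952  41.22229048] [-2.48695779e-01  3.12954419e+00  3.31765059e-04] [ 0.99612914 -0.23631994  0.30915376] 8.927913101966437
[597. 128.  25.] 0.45
[439.  99.   1.] 0.25
```

View pics/v7.png

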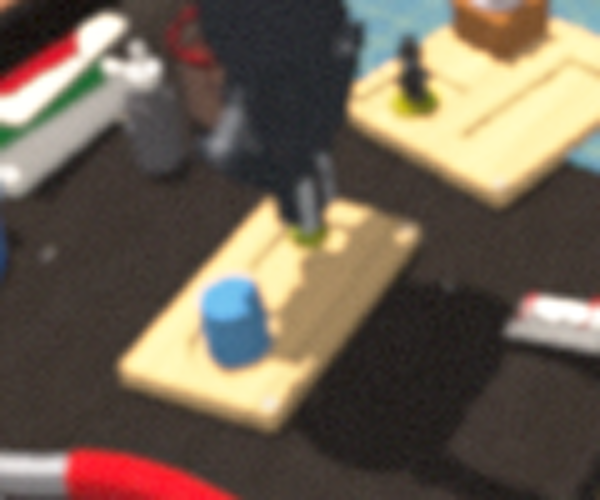

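In the tool's units: 17 mm / 600 = 0.0283, 14 mm / 600 = 0.0233.

Request:
step_arm([
  [[0.0,0,0,0.0133,0,0,0],[0.0,0,0,0.0233,0,0,0],[0.0,0,0,0.0283,0,0,0],[0.0,0,0,0.0283,0,0,0],[0.4,0,0,0.0283,0,0,0],[0.4,0,0,0.0283,0,0,0],[0.4,0,0,0.0283,0,0,0],[0.4,0,0,0.0283,0,0,0]],
])

```text
t: 24.15
position: [594.3, 127.0, 22.6]
tcp_rot: [0.248, -3.131, 0.0]
ft_force: [-0.2, -0.0, 0.1]
finger_gap: 34.0
grip_force: 0.0
```

In the tool's units: -90 mm / 600 = -0.15, -75 mm / 600 = -0.125.

Request:
step_arm([
  [[0.4,0,0,-0.02,0,0,0],[0.4,0,0,-0.0667,0,0,0],[0.4,0,0,-0.125,0,0,0],[0.4,0,0,-0.15,0,0,0],[0.6,0,0,-0.15,0,0,0],[0.6,0,0,-0.15,0,0,0]],
])

```text
t: 24.75
position: [594.1, 127.0, 112.6]
tcp_rot: [0.248, -3.132, 0.0]
ft_force: [-0.3, 0.5, -0.4]
finger_gap: 51.3
grip_force: 0.0
```

Run:
```python
from h import *
from plan import plan
s=snap('side');W=cloud(s);m=(np.hypot(W[...,0]-595,W[...,1]-127)<20)&(W[...,2]>19)&(W[...,2]<90)
print(m.sum(),np.percentile(W[m],[2,50,98],axis=0).round(1))
for c in('side','top'):
  if c=='top': snap(c)
  for n in('small_figure','cement_tube','primer_pot','pin_vice'):
    for r in pinpoint(c,n): print(c,n,np.round(r['point']),r['score'])
t=np.load('top0.npz')
for w in(W,t['W']):
  q=w[(abs(w[...,0]-435)<50)&(abs(w[...,1]-96)<28)&(w[...,2]>11)]
  q=q[:,:2].astype(np.float32);print(cv2.minAreaRect(q))
  for x in range(400,475,10): 
    z=q[abs(q[:,0]-x)<5]; print(x,len(z),z[:,1].min().round(),z[:,1].max().round()) if len(z) else 0
st=robot.state();print(st['position'],st['tcp_rot'])
```

```text
60 [[584.3 122.4  23. ]
 [590.  129.8  36.4]
 [602.8 136.1  51.8]]
side small_figure [593. 128.   6.] 0.41
side cement_tube [439.  98.   0.] 0.69
side primer_pot [581. 196.  12.] 0.58
side primer_pot [ 437. -682.   -1.] 0.43
side pin_vice [626. -90.  48.] 0.46
top small_figure [591. 124.   9.] 0.46
top cement_tube [439.  96.  -1.] 0.7
top primer_pot [ 437. -677.    0.] 0.44
top pin_vice [624. -88.  50.] 0.54
top pin_vice [598. -43.  -1.] 0.38
((435.3018798828125, 104.7791519165039), (99.31420135498047, 38.504417419433594), 0.29362165927886963)
400 47 85.0 124.0
410 45 89.0 124.0
420 57 87.0 124.0
430 39 86.0 124.0
440 31 93.0 124.0
450 16 87.0 119.0
460 3 92.0 99.0
((432.7731018066406, 92.26994323730469), (71.10733032226562, 23.244308471679688), 8.734771728515625)
400 8 80.0 92.0
410 11 81.0 98.0
420 10 81.0 102.0
430 18 80.0 101.0
440 8 85.0 102.0
450 12 86.0 106.0
460 4 95.0 107.0
470 3 87.0 107.0
[594.25178477 127.00725175 112.32576754] [ 2.48174375e-01 -3.13097499e+00  2.97696700e-05]
```

In the tool's units: 162 mm / 600 = 0.27, -6.4 mm / 600 = -0.0107.

Request:
step_arm([
  [[0.7,0.0417,-0.0017,0,0,0,0],[0.7,0.1,-0.0042,0.0083,0,0,0],[0.7,0.1583,-0.0067,0.025,0,0,0],[0.7,0.2167,-0.0083,0.05,0,0,0],[0.7,0.2583,-0.01,0.0667,0,0,0],[0.7,0.27,-0.0107,0.0833,0,0,0],[0.7,0.27,-0.0107,0.0917,0,0,0],[0.7,0.27,-0.0107,0.0917,0,0,0]],
])

```text
t: 26.05
position: [437.1, 95.4, 57.8]
tcp_rot: [-0.248, 3.13, 0.0]
ft_force: [0.6, 0.8, -1.0]
finger_gap: 60.0
grip_force: 0.0
```

Request:
step_arm([
  [[0.7,0,0,0,0,0,0],[0.7,0,0,0,0,0,0]],
])

```text
t: 26.25
position: [437.6, 95.5, 58.5]
tcp_rot: [-0.248, 3.129, 0.0]
ft_force: [0.7, 0.2, -0.4]
finger_gap: 59.8
grip_force: 0.0
```

Run:
```python
from h import *
s=snap('side');st=robot.state();print(st['position'],st['tcp_rot'])
i=s['pixels'][220:310,170:270,::-1];cv2.imwrite('pics/v8.png',cv2.resize(i,(600,540),interpolation=cv2.INTER_CUBIC))
```

```text
[437.21309372  95.40795162  58.41647456] [-2.48030665e-01  3.12979044e+00  1.66647523e-04]
```

View pics/v8.png

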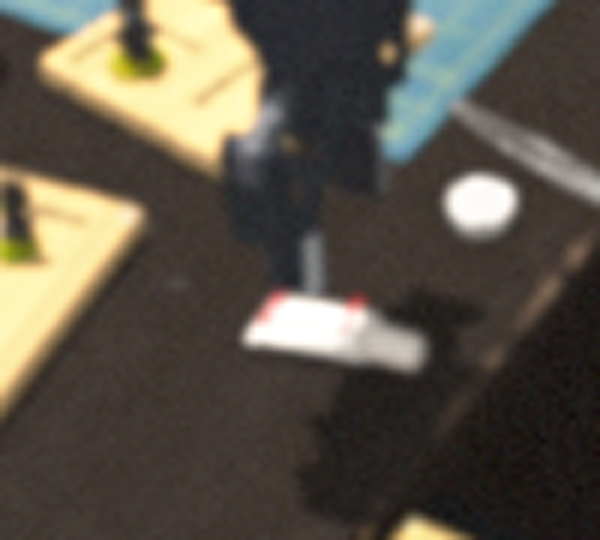

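In the tool's units: 51 mm / 600 = 0.085, 40 mm / 600 = 0.0667.

Request:
step_arm([
  [[0.7,0.0017,0,0.0333,0,0,0],[0.7,0.0017,0,0.0667,0,0,0],[0.7,0.0017,0,0.085,0,0,0],[0.7,0.0017,0,0.085,0,0,0],[0.1,0.0017,0,0.085,0,0,0],[0.1,0.0017,0,0.085,0,0,0],[0.1,0.0017,0,0.085,0,0,0],[0.1,0.0017,0,0.085,0,0,0]],
], grip_force=25)

```text
t: 27.1
position: [435.6, 95.2, 7.8]
tcp_rot: [-0.248, 3.13, 0.0]
ft_force: [-0.1, 0.4, 3.7]
finger_gap: 22.9
grip_force: 24.7
```

Request:
step_arm([
  [[0.1,0,0,0,0,0,0],[0.1,0,0,0,0,0,0]],
])

```text
t: 27.3
position: [435.5, 95.2, 7.7]
tcp_rot: [-0.248, 3.13, 0.0]
ft_force: [-0.7, 0.1, 6.8]
finger_gap: 22.9
grip_force: 25.1
```

In the tool's units: -126 mm / 600 = -0.21, -100 mm / 600 = -0.1667, 0.145 rad / 1.5708 = 0.0923.

Request:
step_arm([
  [[0.1,0,0,-0.0417,0,0,0],[0.1,0,0,-0.1,0,0,0.0923],[0.1,0,0,-0.15,0,0,0.1846],[0.1,-0.025,-0.04,-0.1667,0,0,0.2769],[0.1,-0.0533,-0.0833,-0.1667,0,0,0.3692],[0.1,-0.0833,-0.13,-0.1667,0,0,0.4615],[0.1,-0.1117,-0.175,-0.1667,0,0,0.5539],[0.1,-0.1333,-0.21,-0.1667,0,0,0.6462]],
])

```text
t: 28.1
position: [534.3, -18.3, 106.8]
tcp_rot: [1.314, 2.853, -0.0]
ft_force: [-0.6, -1.2, 0.3]
finger_gap: 22.8
grip_force: 24.5
```

In the tool's units: 0.847 rad / 1.5708 = 0.5392.

Request:
step_arm([
  [[0.1,0,0,0,0,0,0.0923],[0.1,0,0,0,0,0,0.1846],[0.1,0,0,0,0,0,0.2769],[0.1,0,0,0,0,0,0.3692],[0.1,0,0,0,0,0,0.4615],[0.1,0,0,0,0,0,0.5392],[0.1,0,0,0,0,0,0.5392],[0.1,0,0,0,0,0,0.5392]],
])

```text
t: 28.9
position: [533.0, -16.8, 106.5]
tcp_rot: [-2.361, -2.072, 0.001]
ft_force: [-0.4, 0.8, 0.2]
finger_gap: 22.4
grip_force: 24.5
```

In the tool's units: 40 mm / 600 = 0.0667, 25 mm / 600 = 0.0417.

Request:
step_arm([
  [[0.1,0,0,0.0167,0,0,0],[0.1,0,0,0.0417,0,0,0],[0.1,0,0,0.0667,0,0,0],[0.1,0,0,0.0667,0,0,0],[0.1,0,0,0.0667,0,0,0]],
])

```text
t: 29.4
position: [532.3, -16.7, 65.5]
tcp_rot: [-2.362, -2.068, 0.003]
ft_force: [-0.3, 0.0, 0.0]
finger_gap: 22.4
grip_force: 24.5
```

Run:
```python
from h import *
from plan import plan
s=snap('side');st=robot.state();print(st['position'],st['tcp_rot'],st['finger_gap'])
i=s['pixels'][180:280,160:280,::-1];cv2.imwrite('pics/v9.png',cv2.resize(i,(600,500),interpolation=cv2.INTER_CUBIC))
p=st['position'];v=st['tcp_rot'];a=2*np.arctan2(v[1],v[0])-np.pi/2;a=(a+np.pi)%(2*np.pi)-np.pi
plan((*p,a),[(555,-40,35,-.134),(555,-40,18,-.134)])
for r in pinpoint('side','cement_tube'): print(np.round(r['point']),r['score'])
```

```text
[533.14703575 -16.7774037   66.27849756] [-2.36352303e+00 -2.06865192e+00  9.57018119e-04] 22.643992853930108
[555.0, -40.0, 35.0, -0.13] -> [-20.123, 24.737, 31.278, 0.001] rows 1
[555.0, -40.0, 18.0, -0.13] -> [0.0, 0.0, 17.0, -0.0] rows 1
[532. -13.  58.] 0.62
```

View pics/v9.png

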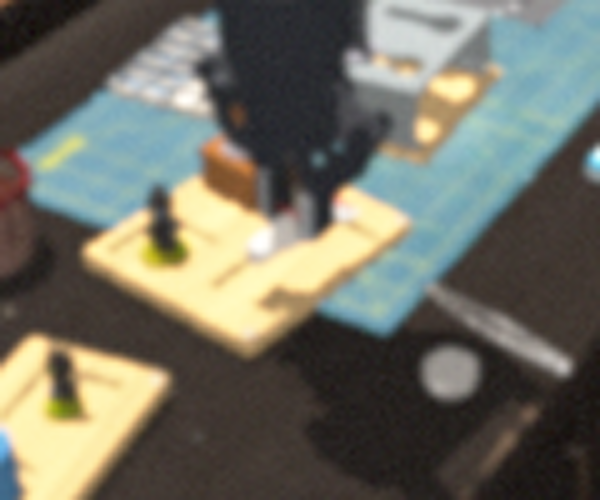

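In the tool's units: 48 mm / 600 = 0.08, -22.5 mm / 600 = -0.0375.

Request:
step_arm([
  [[0.1,-0.0167,0.02,0,0,0,0],[0.1,-0.0375,0.0417,0,0,0,0],[0.1,-0.0375,0.0417,0.0167,0,0,0],[0.1,-0.0375,0.0417,0.0417,0,0,0],[0.1,-0.0375,0.0417,0.0633,0,0,0],[0.1,-0.0375,0.0417,0.075,0,0,0],[0.1,-0.0375,0.0417,0.08,0,0,0],[0.1,-0.0375,0.0417,0.08,0,0,0]],
])

```text
t: 30.3
position: [554.3, -42.0, 17.9]
tcp_rot: [-2.363, -2.068, 0.002]
ft_force: [0.5, -0.5, 0.1]
finger_gap: 22.6
grip_force: 24.5
```

Request:
step_arm([
  [[0.1,0,0,0,0,0,0],[0.1,0,0,0,0,0,0]],
])

```text
t: 30.5
position: [555.8, -42.4, 19.4]
tcp_rot: [2.363, 2.069, 0.001]
ft_force: [0.3, 0.2, -1.7]
finger_gap: 22.9
grip_force: 24.5
```

Request:
step_arm([
  [[0.1,0,0,0.0025,0,0,0],[0.1,0,0,0.0025,0,0,0],[0.1,0,0,0.0025,0,0,0],[0.45,0,0,0.0025,0,0,0],[0.5,0,0,0.0025,0,0,0],[0.5,0,0,0.0025,0,0,0],[0.5,0,0,0.0025,0,0,0],[0.5,0,0,0.0025,0,0,0]],
])

```text
t: 31.3
position: [555.2, -42.4, 17.3]
tcp_rot: [2.364, 2.069, 0.0]
ft_force: [-0.0, 0.5, -0.1]
finger_gap: 42.6
grip_force: 0.0
```

In the tool's units: -140 mm / 600 = -0.2333, -130 mm / 600 = -0.2167.

Request:
step_arm([
  [[0.5,0,0,-0.0167,0,0,0],[0.5,0,0,-0.0667,0,0,0],[0.5,0,0,-0.1333,0,0,0],[0.5,0,0,-0.2,0,0,0],[0.5,0,-0.0667,-0.2333,0,0,0],[0.5,0,-0.1333,-0.2333,0,0,0],[0.5,0,-0.2,-0.2333,0,0,0],[0.5,0,-0.2167,-0.2333,0,0,0]],
])

```text
t: 32.1
position: [421.5, -24.3, 156.8]
tcp_rot: [-2.361, -2.067, 0.004]
ft_force: [-0.6, -0.1, 0.2]
finger_gap: 42.6
grip_force: 0.0
```

Run:
```python
from h import *
s=snap('side');st=robot.state();print(st['position'],st['ft_force'],st['t'])
i=s['pixels'][160:310,120:290,::-1];cv2.imwrite('pics/v10.png',cv2.resize(i,(680,600),interpolation=cv2.INTER_CUBIC))
W=cloud(s)
for k,x,y,r,z in(('tube',555,-42,45,18),('lf',634,-12,22,19),('sf',595,127,22,19),('pot',584,197,25,20),('vice',624,-91,25,60),('scr',616,-212,15,65)):
    q=W[(np.hypot(W[...,0]-x,W[...,1]-y)<r)&(W[...,2]>z)&(W[...,2]<120)];print(k,len(q),np.percentile(q,[2,50,98],axis=0).round(1).tolist())
for c in('side','top'):
  if c=='top': snap(c)
  for n in('small_figure','cement_tube','primer_pot','pin_vice','large_figure','scriber'):
    for r in pinpoint(c,n): print(c,n,np.round(r['point']),r['score'])
```

```text
[422.31482773 -24.45276944 157.08234044] [-1.77437869 -0.8987437   0.12666045] 32.15
tube 99 [[540.6, -73.3, 18.2], [553.2, -30.8, 23.0], [564.0, -3.0, 29.9]]
lf 71 [[621.8, -15.9, 21.2], [628.1, -5.9, 37.1], [643.0, -0.1, 59.4]]
sf 62 [[584.2, 123.4, 23.0], [590.3, 130.2, 37.6], [602.5, 136.1, 51.9]]
pot 184 [[567.7, 186.1, 21.1], [577.9, 203.8, 42.7], [597.9, 215.4, 47.2]]
vice 98 [[610.7, -94.5, 60.3], [618.8, -81.3, 81.7], [633.5, -74.7, 96.5]]
scr 42 [[609.2, -213.8, 67.3], [614.0, -206.4, 87.2], [619.4, -203.5, 111.5]]
side small_figure [595. 129.   7.] 0.48
side cement_tube [557. -40.  10.] 0.63
side cement_tube [594. 128.   7.] 0.44
side primer_pot [ 438. -680.    1.] 0.72
side primer_pot [584. 194.  10.] 0.61
side pin_vice [624. -88.  47.] 0.69
side large_figure [634. -14.   6.] 0.66
side scriber [594. 129.   7.] 0.58
side scriber [ 616. -210.   54.] 0.44
top small_figure [590. 129.  12.] 0.44
top cement_tube [557. -44.   4.] 0.54
top primer_pot [585. 200.   7.] 0.55
top primer_pot [ 600. -243.    2.] 0.52
top primer_pot [623. -89.  48.] 0.51
top primer_pot [ 439. -678.    2.] 0.43
top pin_vice [626. -88.  50.] 0.46
top large_figure [633. -16.   7.] 0.63
top scriber [ 614. -220.   58.] 0.41
```

View pics/v10.png

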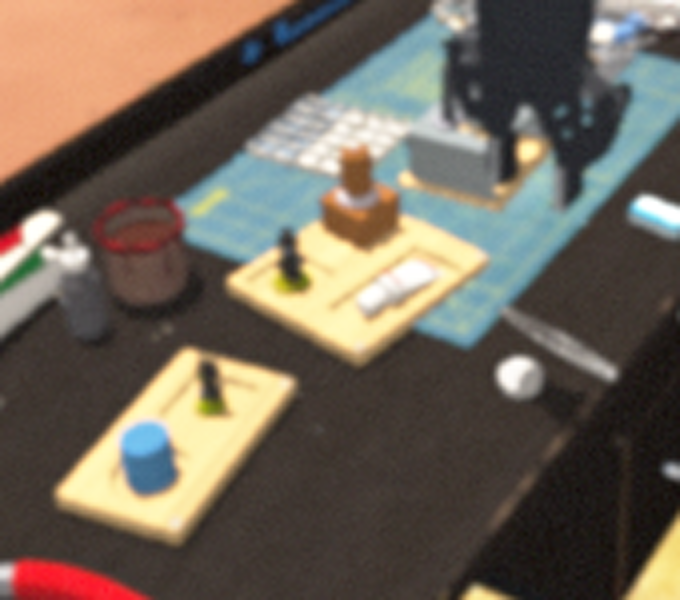

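Request:
step_arm([
  [[0.5,0,0,0,0,0,0],[0.5,0,0,0,0,0,0],[0.5,0,0,0,0,0,0],[0.5,0,0,0,0,0,0],[0.5,0,0,0,0,0,0]],
])

```text
t: 33.3
position: [426.3, -25.2, 157.3]
tcp_rot: [2.364, 2.069, 0.0]
ft_force: [-0.6, -0.1, 0.8]
finger_gap: 42.4
grip_force: 0.0
```

```bash
python3 -c "
from plant import robot
print(robot.hand_in())"
```

```text
the job is handed in; nothing more can be done
None
```

I placed all five items in their recesses or the block's hole, left the scriber hanging, and handed the job in at about 33 s. The last camera check showed everything in place, but the hand-in call did not report a verdict.

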